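# Fetch the check weight from behind the bottles

## Robot

A 6-joint arm with a two-finger parallel gripper is mounted at the origin on a cart in front of the work surface, level with it; the furniture and walls round the work are solid. World frame = base frame: x ahead of the robot, y to its left, z up, the work surface at z = 0. Lengths are in mm, angles in rad, forces in N, time in s.
With the tool pointing down it reaches from about 400 to 925 mm from the base axis. Payload 12.5 kg.
Tool frame: the origin (TCP) lies at the centre of the arm's flange, where the gripper is bolted on; the fingertips stand 190 mm ahead of it and the grasp point (between the pads) lies 171 mm ahead of it; z points along the fingers, y is the direction in which the jaws open and shut (so a half turn about z gives the same grasp; the last joint's range is limited). The gripper opens to 95 mm and grips with 3 to 60 N. Pads are 20 mm wide; open, the fingers measure 119 mm over their backs; the gripper's body (75 mm by 180 mm) begins 59 mm behind the grasp point.
Start: joints at [-1.27, 0.491, 1.559, -0, 1.092, -0.106], TCP at [247.314, -573.987, 404.761] pointing down, gripper open.
Joint ranges: [-3.1, 3.1], [-0.84, 2.19], [0.05, 2.79], [-1.13, 4.28], [0.06, 2.93], [-2.69, 2.69]. Speed limits (rad/s): [2.22, 2.22, 2.79, 3.14, 3.14, 3.14].

## Interface

Orientations are given as [roll, pitch, yaw] about the fixed x, y, z axes, in that order (R = Rz(yaw) Ry(pitch) Rx(roll)).
In Python, from cell import env, optics gives the robot as it stands.
- The arm moves only by the tool apply_moves, never from a script. Its argument "commands" is a list of rows, each a list of 7 numbers: the turn, a rotation vector about the tool's x, y, z in degrees, then the shift along the tool's x, y, z in m, then the finger opening in m, from 0 to 0.0951. A call has 1 to 5 rows; each row shifts and turns the commanded pose from where the row before left it, along the tool's axes as they then stand; what a row does not reach is not made up. A row lasts 1/12 s, in which the tool goes at most 41.7 mm and 7.16 degrees, less where a joint would pass 70% of its speed; a pose out of reach is approached as far as the arm can. A call with a gripper value outside its range is refused whole. The fingers move at their own pace and stop on an object; the grip force is fixed at half the most. Time passes only in rows, so rows that do not move let the fingers close. It gives the time, the measured TCP pose, the force and the opening at its end, in the units of the state.
- env.state(): the state, without advancing time (a new reading comes with each control period).
- optics.read_camera(name): name is "scene" or "side" or "wrist"; returns a dict with "color" (384x512x3 uint8, red, green, blue), "fx", "fy", "cx", "cy" (pixels), "distortion" ([k1, k2, p1, p2, k3] as OpenCV has them; the pictures are not rectified), "eye" and "rotation" of the camera in the world; the wrist camera has in their place "T_tool_cam" (4x4, takes a point from camera to tool coordinates, whose origin is the TCP and whose axes are the flange's). Camera axes: x right, y up, looking along -z (the intrinsics and any distortion apply to the point x, -y, -z); pixel columns grow to the right and rows downward; lengths in mm; the calibration is good to about 2 mm. A picture is of the moment at which its call begins: read the wrist's pose just before it. There is no depth.
- env.job_done(): hands the job in, once; it reports no verdict.
The state is a dict: "t": time; "joints": joint angles; "qvel": joint speeds; "tau": joint torques, N m; "eef_pos": TCP position; "tcp_rot": TCP orientation; "ft_force": force on the tool from outside, world axes, zero at the start; "moment": the same for the moment, N m; "opening": opening from 0.0 (shut) to 1.0 (fully open).
Only numpy, scipy, OpenCV 4.12 (cv2) and the standard library are available. Lean on these libraries where they do the work, as an engineer would, in place of code of your own. Each camera call takes 0.05 s, during which the arm holds its last target. There are 200 camera calls.

## Task

The large check weight stands on the wooden stand behind two bottles that are in its way. First clear those two bottles over to the black mat and stand them upright there, then fetch the large weight and set it upright in the centre of the scale's round pan, and only then put the two bottles back, each upright on the very spot it came from. Leave the third bottle and the small weight alone, and knock nothing over.

Things in the scene. Friction and masses are not known exactly. Their poses are not given: they have to be found in the camera images.
- tall_bottle: closed white plastic bottle with a white screw cap, 175 mm tall, round body 70 mm in diameter up to the shoulder, cap 42 mm in diameter and its lowest edge 147 mm above the underside (grip it by the cap); about 360 g; origin at the centre of the underside, z up. Stands on one of the three round dark pads of the stand's front row, which one varies
- middle_bottle: closed white plastic bottle with a white screw cap, 150 mm tall, round body 66 mm in diameter up to the shoulder, cap 35 mm in diameter and its lowest edge 126 mm above the underside (grip it by the cap); about 280 g; origin at the centre of the underside, z up. Stands on one of the three round dark pads of the stand's front row, which one varies
- short_bottle: closed white plastic bottle with a red screw cap, 130 mm tall, round body 60 mm in diameter up to the shoulder, cap 32 mm in diameter and its lowest edge 110 mm above the underside (grip it by the cap); about 210 g; origin at the centre of the underside, z up. Stands on one of the three round dark pads of the stand's front row, which one varies
- large_weight: the large check weight: plain steel cylinder with a knob, 64 mm tall; body 38 mm in diameter from the underside to 42 mm up, a neck, then a knob 27 mm in diameter at 56 to 61 mm; about 450 g; origin at the centre of the underside, z up. Stands in one of the two places of the stand's rear row, each midway (in y) between two neighbouring front pads and 46 mm behind their line, so that two bottles stand about 65 mm from it, centre to centre, and the third about 145 mm
- small_weight: the small weight, same form, 32 mm tall, body 20 mm in diameter, about 60 g, origin at the centre of the underside; stands in the other place of the rear row; not to be moved
- stand: low wooden board, fixed, 150 mm deep (x) by 266 mm wide (y), its top 12 mm above the bench; origin at the centre of its underside on the bench, own x away from the robot, z up. Three dark round pads, 81 mm in diameter, flush with the top, at x = -23 mm, y = +92, 0, -92 mm; rear places at x = +23 mm, y = +46, -46 mm (things start within 3 mm of these places)
- mat: black rubber mat, fixed, 230 mm (x) by 120 mm (y), 3 mm thick, lying on the bench to one side of the stand (left or right varies); origin at the centre of its underside, z up. The side area: it has room for two bottles, one behind the other along x
- scale: small white bench scale, fixed, about 160 mm (x) by 116 mm (y), with a round steel pan 100 mm in diameter, its flat top 42 mm above the bench; origin on the bench right below the centre of the pan, z up; the low display faces the robot. It stands on the other side of the stand than the mat. The pan does not move
Mind the look-alikes: they are no part of the job. Leave any purple look-alike of the short_bottle alone.

How it is judged:
By the outcome, as a careful person would: the job done as asked, in the order asked, and still so for the second after the job is handed in, with the robot touching nothing.
It also fails if it takes over 144 s, if anything falls off the work surface, if the arm or the gripper's body presses on something with over 40 N, if the wrist force passes 120 N, or if a joint passes its speed limit or range.

## Working session

There is one attempt and no reset: what is moved stays moved. The work goes in short steps, Python scripts to look and compute and a tool call to move; the robot and the scene stay as the last step left them, time stands still between calls to the robot, and variables do not carry over. Pictures are saved under pics/ and viewed, about 12 in all and at most 16, crops included, and the job is handed in when it is done.

Besides the shell and the picture viewer there is one more tool, called after "Request:" as a command line: name --pt "numbers of a row" for each row, then --argument value for the rest. apply_moves: Moves the arm, as the interface text tells. Its arguments: {"type":"object","properties":{"commands":{"type":"array","items":{"type":"array","items":{"type":"number"}}}},"required":["commands"]}

```bash
ls; mkdir -p pics; python3 - <<'E'
from cell import env, optics
import cv2
s=env.state();print({k:(v if not hasattr(v,'tolist') else v.tolist()) for k,v in s.items()})
for n in ("scene","side"):
    c=optics.read_camera(n)
    cv2.imwrite(f"pics/{n}0.png",cv2.cvtColor(c["color"],cv2.COLOR_RGB2BGR))
    print(n,{k:v for k,v in c.items() if k!="color"})
w=optics.read_camera("wrist");print({k:v for k,v in w.items() if k!="color"})
cv2.imwrite("pics/wrist0.png",cv2.cvtColor(w["color"],cv2.COLOR_RGB2BGR))
E
```

```text
pics
{'t': 0.0, 'joints': [-1.26959489760749, 0.49157575081279065, 1.5594553728806264, -2.1078360905422542e-05, 1.091678551249044, -0.10561518479725755], 'qvel': [-0.0008922367798393642, 0.0004843111924028113, 0.000911473864139528, -0.0006174083081647252, 0.0019833141993210904, 0.0010326877246650543], 'tau': [0.0014512564666802064, -61.26510143280029, -25.817543864250183, 0.06929801311343908, 0.048319974448531866, -9.554313010085025e-05], 'eef_pos': [247.30666931156276, -573.9573368376915, 404.14952604319086], 'tcp_rot': [-3.1404798855850107, -9.916525084219252e-05, 0.4068262863075456], 'ft_force': [-0.301789420099892, 0.17538896525736414, -0.9154864396662556], 'moment': [0.006539676837412602, 0.029559157350395944, 0.017169480800557746], 'opening': 0.9984352491359851}
scene {'fx': 489.9840446713917, 'fy': 489.9840446713917, 'cx': 251.44962660537323, 'cy': 193.5550380403218, 'distortion': array([-0.03278421,  0.        ,  0.        ,  0.        ,  0.        ]), 'eye': array([ 622.50194307, -773.43192021, 1152.74469555]), 'rotation': array([ 0.65146178, -0.00933173,  0.06781358])}
side {'fx': 376.3911178339346, 'fy': 376.3911178339346, 'cx': 254.90175551591457, 'cy': 193.15366755196024, 'distortion': array([-0.10892308,  0.        ,  0.        ,  0.        ,  0.        ]), 'eye': array([646.15129387, 894.66844179, 468.27512527]), 'rotation': array([ 1.08829683, -0.01763642,  3.05952469])}
{'fx': 276.28121570502907, 'fy': 276.28121570502907, 'cx': 256.9694907241559, 'cy': 199.22028607090516, 'distortion': array([0.0046453, 0.       , 0.       , 0.       , 0.       ]), 'T_tool_cam': array([[-3.98919389e-04,  9.56062449e-01,  2.93162813e-01,
         8.27118992e+01],
       [ 9.99999056e-01, -3.97919492e-06,  1.37371915e-03,
         3.37155690e-02],
       [ 1.31452785e-03,  2.93163084e-01, -9.56061545e-01,
         2.08075038e+01],
       [ 0.00000000e+00,  0.00000000e+00,  0.00000000e+00,
         1.00000000e+00]])}
```

View pics/scene0.png

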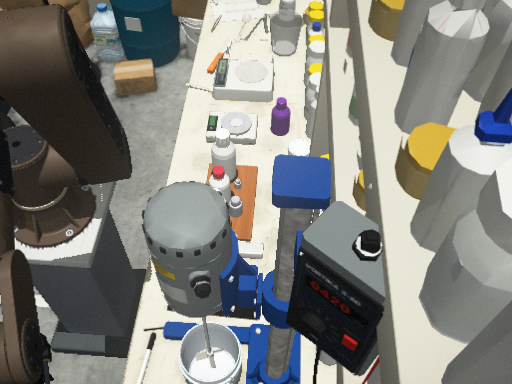

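View pics/side0.png

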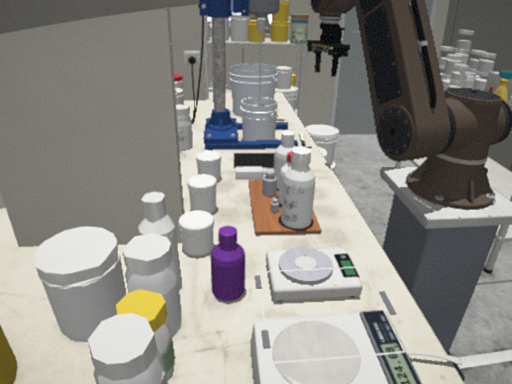

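```bash
cat > h.py <<'E'
from cell import env, optics
import cv2, numpy as np
from scipy.spatial.transform import Rotation as R
def cam(n):
    s=env.state(); c=optics.read_camera(n)
    if n=="wrist":
        T=np.eye(4);T[:3,:3]=R.from_euler('xyz',s["tcp_rot"]).as_matrix();T[:3,3]=s["eef_pos"]
        M=T@c["T_tool_cam"]; c["Rm"]=M[:3,:3];c["o"]=M[:3,3]
    else:
        c["Rm"]=R.from_euler('xyz',c["rotation"]).as_matrix();c["o"]=np.array(c["eye"])
    c["K"]=np.array([[c["fx"],0,c["cx"]],[0,c["fy"],c["cy"]],[0,0,1.]])
    return c
def ray(c,uv):
    p=cv2.undistortPoints(np.array([[uv]],float),c["K"],np.array(c["distortion"]))[0,0]
    return c["Rm"]@np.array([p[0],-p[1],-1.])
def hit(c,uv,z):
    d=ray(c,uv); return np.round(c["o"]+d*(z-c["o"][2])/d[2],1)
def proj(c,P):
    q=(np.atleast_2d(P)-c["o"])@c["Rm"]*[1,-1,-1]
    return cv2.projectPoints(q,np.zeros(3),np.zeros(3),c["K"],np.array(c["distortion"]))[0][:,0]
def save(c,name,box=None,k=1):
    im=cv2.cvtColor(c["color"],cv2.COLOR_RGB2BGR)
    if box: im=im[box[1]:box[3],box[0]:box[2]]
    cv2.imwrite(f"pics/{name}.png",cv2.resize(im,None,fx=k,fy=k,interpolation=cv2.INTER_CUBIC))
E
python3 - <<'E'
from h import *
c=cam("scene");d=cam("side")
for n,uv,z in [("scalepan",(236,122),42),("bigpan",(253,72),42),("red",(218,170),130+12),("capL",(223,133),187),("w",(236,200),70),("sw",(238,183),40),("stand TR",(257,167),12),("stand TL",(205,167),12)]: print(n,hit(c,uv,z))
for n,uv,z in [("pan",(305,266),42),("big",(316,352),42),("cap",(301,155),187),("cap2",(288,137),170),("red",(291,156),142),("stand near L",(258,232),12),("near R",(318,230),12),("far L",(250,181),12),("bw",(270,175),70),("blk TL",(235,153),3),("blk BL",(235,178),3),("blkTR",(275,153),3)]: print(n,hit(d,uv,z))
save(d,"sidecrop",(200,110,380,310),3); save(c,"scenecrop",(190,100,300,280),4)
print(R.from_euler('xyz',env.state()["tcp_rot"]).as_matrix().round(2))
E
```

```text
scalepan [506.4 356.7  42. ]
bigpan [544.4 610.3  42. ]
red [484.5  69.  142. ]
capL [489.8 164.  187. ]
w [535.8  25.6  70. ]
sw [533.8 109.4  40. ]
stand TR [584.2 198.2  12. ]
stand TL [425.9 186.2  12. ]
pan [505.1 369.6  42. ]
big [526.6 557.1  42. ]
cap [490.7 199.1 187. ]
cap2 [490.5  40.6 170. ]
red [490.5  93.2 142. ]
stand near L [574.9 209.7  12. ]
near R [441.1 209.6  12. ]
far L [574.4 -46.3  12. ]
bw [530.7  41.   70. ]
blk TL [ 607.9 -281.7    3. ]
blk BL [614.8 -86.7   3. ]
blkTR [ 473.8 -276.7    3. ]
[[ 0.92  0.4  -0.  ]
 [ 0.4  -0.92  0.  ]
 [ 0.   -0.   -1.  ]]
```

View pics/sidecrop.png

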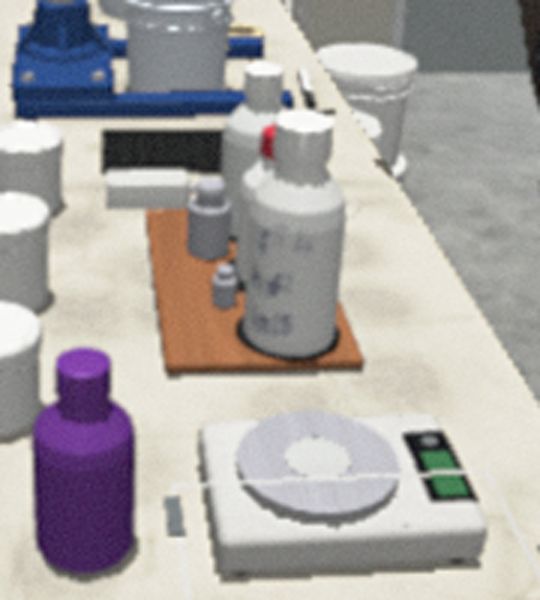

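```bash
python3 - <<'E'
from h import *
c=cam("scene");d=cam("side")
for n,uv,z in [("base front left",(205,148),20),("base r",(285,147),20),("pole",(222,122),30),("bucket bottom",(260,138),30)]: print(n,hit(d,uv,z))
for n,uv,z in [("base arm tip",(165,327),20),("pole bot",(272,345),60),("bucket bot",(210,375),30)]: print(n,hit(c,uv,z))
def tri(a,b):
    p,q=ray(c,a),ray(d,b);o1,o2=c["o"],d["o"]
    t=np.linalg.lstsq(np.c_[p,-q],o2-o1,rcond=None)[0]
    return (o1+p*t[0]).round(),(o2+q*t[1]).round()
print("collar",tri((270,300),(217,5)))
for h in(200,300,400,500,600,700): print(h,"pole side",hit(d,(218,60),h),"top scene",hit(c,(300,175),h),"motor bot",hit(c,(205,310),h), "motor top",hit(c,(190,200),h))
w=cam("wrist")
E
```

```text
base front left [ 707.4 -288.1   20. ]
base r [ 439.  -287.5   20. ]
pole [ 649.8 -546.6   30. ]
bucket bottom [ 517.9 -352.4   30. ]
base arm tip [ 394.1 -330.1   20. ]
pole bot [ 652.2 -370.5   60. ]
bucket bot [ 516.6 -438.6   30. ]
collar (array([ 635., -446.,  457.]), array([ 659., -446.,  457.]))
200 pole side [  665.  -1027.2   200. ] top scene [700.3  19.9 200. ] motor bot [ 506.7 -357.9  200. ] motor top [435.2 -78.7 200. ]
300 pole side [ 658.  -310.8  300. ] top scene [692.1 -63.4 300. ] motor bot [ 518.9 -401.5  300. ] motor top [ 454.9 -151.6  300. ]
400 pole side [650.9 405.6 400. ] top scene [ 683.9 -146.6  400. ] motor bot [ 531.  -445.1  400. ] motor top [ 474.6 -224.5  400. ]
500 pole side [ 643.9 1121.9  500. ] top scene [ 675.8 -229.9  500. ] motor bot [ 543.2 -488.8  500. ] motor top [ 494.2 -297.4  500. ]
600 pole side [ 636.9 1838.3  600. ] top scene [ 667.6 -313.2  600. ] motor bot [ 555.3 -532.4  600. ] motor top [ 513.9 -370.4  600. ]
700 pole side [ 629.9 2554.7  700. ] top scene [ 659.5 -396.4  700. ] motor bot [ 567.5 -576.   700. ] motor top [ 533.5 -443.3  700. ]
```

View pics/wrist0.png

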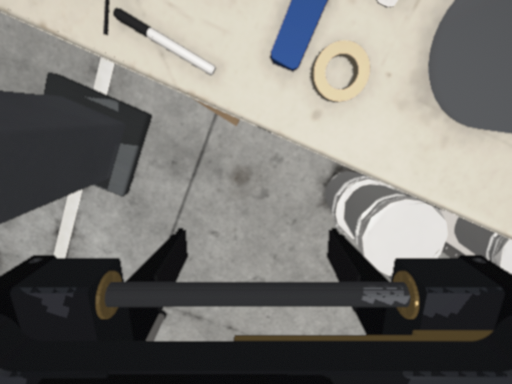

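Request:
apply_moves --pt "0 0 0 0.0165 -0.038 0 0.06" --pt "0 0 0 0.0165 -0.038 0 0.06" --pt "0 0 0 0.0165 -0.038 0 0.06" --pt "0 0 0 0.0165 -0.038 0 0.06" --pt "0 0 0 0.0165 -0.038 0 0.06"

```text
t: 0.82
eef_pos: [247.5, -364.9, 404.7]
tcp_rot: [3.141, -0.0, 0.406]
ft_force: [0.7, 0.6, 0.2]
opening: 0.709
```

Request:
apply_moves --pt "0 0 -6.7 0 0 0 0.06" --pt "0 0 -6.7 0 0 0 0.06" --pt "0 0 -6.7 0 0 0 0.06" --pt "0 0 -6.7 0 0 0 0.06" --pt "0 0 -6.7 0 0 0 0.06"

```text
t: 1.23
eef_pos: [247.9, -366.7, 404.9]
tcp_rot: [3.141, 0.0, 0.997]
ft_force: [1.4, 0.5, -0.8]
opening: 0.634
```

Request:
apply_moves --pt "0 0 -6.7 0 0 0 0.06" --pt "0 0 -6.7 0 0 0 0.06" --pt "0 0 -6.7 0 0 0 0.06" --pt "0 0 -6.7 0 0 0 0.06" --pt "0 0 -6.4 0 0 0 0.06"

```text
t: 1.65
eef_pos: [247.9, -366.8, 404.8]
tcp_rot: [3.141, 0.0, 1.577]
ft_force: [0.6, 0.2, -0.8]
opening: 0.631
```

Request:
apply_moves --pt "0 0 0 0.0237 0.0252 -0.0075 0.06" --pt "0 0 0 0.0237 0.0252 -0.0075 0.06" --pt "0 0 0 0.0237 0.0252 -0.0075 0.06" --pt "0 0 0 0.0237 0.0252 -0.0075 0.06" --pt "0 0 0 0.0237 0.0252 -0.0075 0.06"

```text
t: 2.07
eef_pos: [374.7, -247.0, 442.8]
tcp_rot: [3.141, 0.0, 1.571]
ft_force: [0.5, -0.4, 0.5]
opening: 0.633
```

Request:
apply_moves --pt "0 0 0 0.0237 0.0252 -0.0075 0.06" --pt "0 0 0 0.0237 0.0252 -0.0075 0.06" --pt "0 0 0 0.0237 0.0252 -0.0075 0.06" --pt "0 0 0 0.0237 0.0252 -0.0075 0.06" --pt "0 0 0 0.0237 0.0252 -0.0075 0.06"

```text
t: 2.48
eef_pos: [500.8, -128.2, 480.3]
tcp_rot: [3.141, 0.0, 1.571]
ft_force: [0.2, -0.6, 0.3]
opening: 0.629
```

```bash
python3 - <<'E'
from h import *
import pickle
c=cam("wrist");save(c,"w1",None,1.5);pickle.dump(c,open("w1.pkl","wb"));print(c["o"],env.state()["eef_pos"])
E
```

```text
[500.44657465 -45.30120282 459.48721821] [ 503.8230208  -125.58025417  481.52046947]
```

View pics/w1.png

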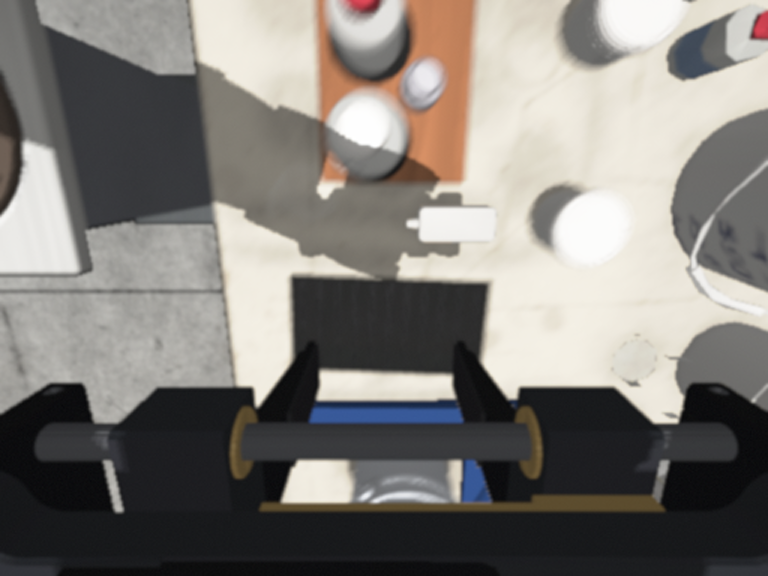

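```bash
python3 - <<'E'
from h import *
import pickle
c=pickle.load(open("w1.pkl","rb"))
f=lambda n,u,v,z:print(n,hit(c,(u/1.5,v/1.5),z))
f("midcap",363,127,162);f("midbase low",372,180,12)
f("knob",424,76,76);f("stand BL",322,182,12);f("stand BR",464,184,12)
for n,u,v in [("mTL",292,277),("mTR",488,283),("mBR",480,373),("mBL",298,368)]: f(n,u,v,3)
for u,v in [(420,205),(495,207),(495,243)]: f("box",u,v,30)
E
```

```text
midcap [485.4 -16.6 162. ]
midbase low [486.3 -53.1  12. ]
knob [532.3  31.   76. ]
stand BL [434.4 -55.1  12. ]
stand BR [582.  -57.1  12. ]
mTL [ 394.4 -158.9    3. ]
mTR [ 617.  -165.9    3. ]
mBR [ 615.4 -279.2    3. ]
mBL [ 394.2 -272.5    3. ]
box [535.3 -77.1  30. ]
box [611.4 -79.1  30. ]
box [ 614.3 -115.8   30. ]
```

Request:
apply_moves --pt "0 0 0 0.028 -0.008 0 0.06" --pt "0 0 0 0.028 -0.008 0 0.06" --pt "0 0 0 0 0 0 0.06" --pt "0 0 0 0 0 0 0.06" --pt "0 0 0 0 0 0 0.06"

```text
t: 2.95
eef_pos: [484.0, -74.0, 479.9]
tcp_rot: [3.141, 0.0, 1.571]
ft_force: [0.3, 0.4, -0.4]
opening: 0.629
```

```bash
python3 - <<'E'
from h import *
import pickle
c=cam("wrist");save(c,"w2",(150,0,450,225),2.6);pickle.dump(c,open("w2.pkl","wb"));print(c["o"],env.state()["eef_pos"])
E
```

```text
[483.57518958   8.9192801  459.07290231] [484.02333144 -74.35136619 479.83295887]
```

View pics/w2.png

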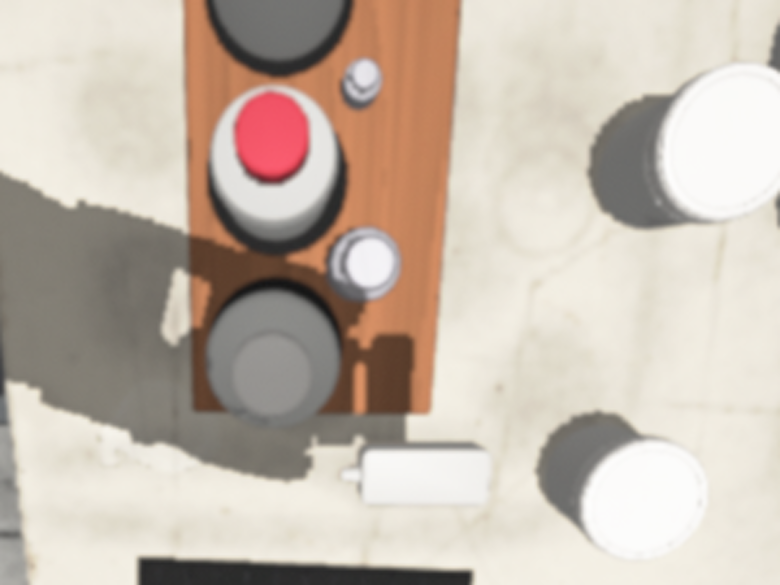

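```bash
python3 - <<'E'
from h import *
import pickle
c=pickle.load(open("w2.pkl","rb"))
f=lambda n,u,v,z:print(n,hit(c,(150+u/2.6,v/2.6),z))
f("midcap",272,373,162);f("mid cap l",232,373,162);f("r",312,373,162)
f("knob",370,262,76)
hsv=cv2.cvtColor(c["color"],cv2.COLOR_RGB2HSV);m=((hsv[...,1]>120)&((hsv[...,0]>170)|(hsv[...,0]<4))&(hsv[...,2]>100)).astype('uint8');m[:,300:]=0
x,y,w,h=cv2.boundingRect(m);print(x,y,w,h)
print("red top/l/r",hit(c,(x+w/2,y),142),hit(c,(x,y+h*.45),142),hit(c,(x+w,y+h*.45),142))
for b,r,zb,zt in [((485,-15),33,12,162),((485,77),30,12,142)]:
    rc={33:17.5,30:16}[r]
    p=proj(c,[[*b,zt],[b[0],b[1]+rc,zt],[b[0],b[1]-rc,zt],[b[0]-r,b[1],zb],[b[0]+r,b[1],zb],[b[0],b[1]-r,zb]]);print(((p-[150,0])*2.6).round())
f("standR",431,412,12);f("standL",194,410,12);f("padmidbot",275,255,12)
for u,v in((362,447),(488,450),(488,505)): f("box",u,v,25)
E
```

```text
midcap [481.  -20.1 162. ]
mid cap l [464.7 -20.1 162. ]
r [497.3 -20.1 162. ]
knob [529.7  26.4  76. ]
241 36 27 34
red top/l/r [481.   85.3 142. ] [467.1  71.3 142. ] [494.9  71.4 142. ]
[[282. 360.]
 [282. 315.]
 [282. 403.]
 [226. 340.]
 [335. 340.]
 [281. 395.]]
[[282. 117.]
 [282.  71.]
 [282. 162.]
 [228. 173.]
 [334. 173.]
 [281. 230.]]
standR [578.7 -58.7  12. ]
standL [431.2 -57.5  12. ]
padmidbot [481.7  33.1  12. ]
box [534.9 -78.2  25. ]
box [612.3 -80.1  25. ]
box [ 615.3 -115.2   25. ]
```

Request:
apply_moves --pt "0 0 0 0.027 -0.0015 0 0.06" --pt "0 0 0 0.028 -0.0015 0 0.06" --pt "0 0 0 0 0 0.036 0.06" --pt "0 0 0 0 0 0.036 0.06" --pt "0 0 0 0 0 0.036 0.06"

```text
t: 3.42
eef_pos: [480.8, -19.2, 370.9]
tcp_rot: [3.139, 0.001, 1.571]
ft_force: [1.2, -0.6, -0.8]
opening: 0.631
```

```bash
python3 - <<'E'
from h import *
c=cam("wrist");d=cam("side");save(d,"s2",(180,60,380,260),3);save(c,"w3",(100,100,420,384),2);s=env.state();print(s["eef_pos"],s["ft_force"])
E
```

```text
[480.47439951 -19.50783053 367.88869489] [0.32442948 0.50860536 0.0367059 ]
```

View pics/w3.png

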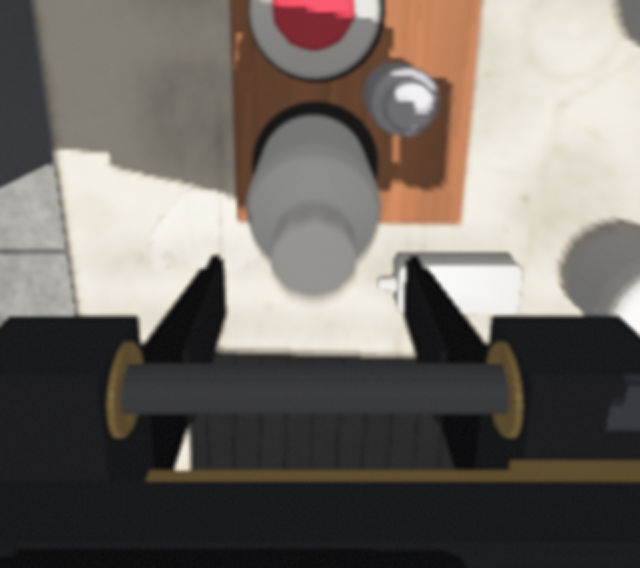

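```bash
python3 - <<'E'
from h import *
c=cam("wrist")
print(hit(c,(257,248.5),162),hit(c,(257-22,230),162),hit(c,(257+21,230),162))
P=env.state()["eef_pos"];print(P,proj(c,[[P[0],P[1],162]]))
E
```

```text
[478.4 -31.  162. ] [462.4 -16.2 162. ] [493.6 -16.1 162. ]
[481.18037294 -19.59381701 370.59623359] [[260.85880577 234.38148031]]
```

Request:
apply_moves --pt "0 0 0 0.002 -0.001 0.023 0.06" --pt "0 0 0 0 0 0.022 0.06" --pt "0 0 0 0 0 0 0.06" --pt "0 0 0 0 0 0 0.03" --pt "0 0 0 0 0 0 0.02"

```text
t: 3.98
eef_pos: [480.5, -17.2, 328.7]
tcp_rot: [3.139, 0.001, 1.57]
ft_force: [-0.5, -0.4, -0.4]
opening: 0.541
```

Request:
apply_moves --pt "0 0 0 0 0 0 0.02" --pt "0 0 0 0 0 0 0.02" --pt "0 0 0 0 0 0 0.02" --pt "0 0 0 0 0 0 0.02" --pt "0 0 0 0 0 0 0.02"

```text
t: 4.4
eef_pos: [480.2, -16.9, 327.7]
tcp_rot: [3.139, 0.0, 1.571]
ft_force: [-0.3, -0.6, 7.8]
opening: 0.358
```

Request:
apply_moves --pt "0 0 0 0 0 -0.01 0.02" --pt "0 0 0 0 0 -0.02 0.02" --pt "0 0 0 0 0 -0.025 0.02" --pt "0 0 0 0 0 -0.02 0.02" --pt "0 0 0 0 0 -0.01 0.02"

```text
t: 4.82
eef_pos: [479.8, -16.8, 414.0]
tcp_rot: [3.139, 0.0, 1.571]
ft_force: [0.4, 0.4, -3.8]
opening: 0.362
```

Request:
apply_moves --pt "0 0 0 -0.015 0.006 0 0.02" --pt "0 0 0 -0.025 0.01 0 0.02" --pt "0 0 0 -0.027 0.01 0 0.02" --pt "0 0 0 -0.027 0.01 0 0.02" --pt "0 0 0 -0.027 0.01 0 0.02"

```text
t: 5.23
eef_pos: [526.0, -139.0, 411.8]
tcp_rot: [-3.141, -0.0, 1.571]
ft_force: [0.7, -0.7, -2.3]
opening: 0.359
```

Request:
apply_moves --pt "0 0 0 -0.027 0.01 0 0.02" --pt "0 0 0 -0.027 0.01 0 0.02" --pt "0 0 0 -0.02 0.01 0 0.02" --pt "0 0 0 -0.008 0.004 0 0.02" --pt "0 0 0 0 0 0.02 0.02"

```text
t: 5.65
eef_pos: [560.7, -221.6, 394.0]
tcp_rot: [3.137, 0.003, 1.569]
ft_force: [0.1, 0.5, -2.9]
opening: 0.361
```

```bash
python3 - <<'E'
from h import *
d=cam("side");save(d,"s3",(180,60,380,260),3);s=env.state();print(s["eef_pos"],s["ft_force"],s["opening"])
E
```

```text
[ 559.5957126  -220.24834763  388.39901515] [-2.36092737  0.19346859 -8.01680009] 0.3599828191834009
```

View pics/s3.png

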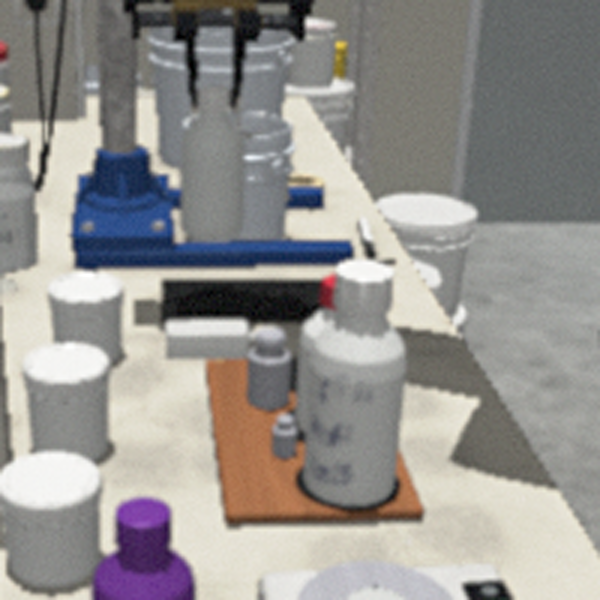

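Request:
apply_moves --pt "0 0 0 0 0 0.02 0.02" --pt "0 0 0 0 0 0.02 0.02" --pt "0 0 0 0 0 0.018 0.02" --pt "0 0 0 0 0 0.01 0.02" --pt "0 0 0 0 0 0.003 0.02"

```text
t: 6.12
eef_pos: [559.6, -219.1, 319.3]
tcp_rot: [-3.139, -0.002, 1.571]
ft_force: [-0.3, 0.2, -2.8]
opening: 0.362
```

Request:
apply_moves --pt "0 0 0 0 0 0.001 0.02" --pt "0 0 0 0 0 0.001 0.02" --pt "0 0 0 0 0 0.001 0.02" --pt "0 0 0 0 0 0 0.02" --pt "0 0 0 0 0 0 0.02"

```text
t: 6.53
eef_pos: [560.0, -219.9, 318.8]
tcp_rot: [3.14, 0.001, 1.571]
ft_force: [1.4, 0.9, 4.1]
opening: 0.356
```

Request:
apply_moves --pt "0 0 0 0 0 0 0.06" --pt "0 0 0 0 0 0 0.06" --pt "0 0 0 0 0 0 0.06" --pt "0 0 0 0 0 0 0.06" --pt "0 0 0 0 0 0 0.06"

```text
t: 6.95
eef_pos: [559.9, -219.8, 317.7]
tcp_rot: [-3.142, 0.0, 1.571]
ft_force: [-0.2, -0.3, 0.2]
opening: 0.615
```

Request:
apply_moves --pt "0 0 0 0 0 -0.01 0.06" --pt "0 0 0 0 0 -0.02 0.06" --pt "0 0 0 0 0 -0.03 0.06" --pt "0 0 0 0 0 -0.03 0.06" --pt "0 0 0 0.02 -0.005 0 0.06"

```text
t: 7.37
eef_pos: [555.6, -201.7, 413.8]
tcp_rot: [3.133, 0.005, 1.569]
ft_force: [0.6, 0.1, -1.0]
opening: 0.632
```

Request:
apply_moves --pt "0 0 0 0.032 -0.009 0 0.06" --pt "0 0 0 0.032 -0.009 0 0.06" --pt "0 0 0 0.032 -0.009 0 0.06" --pt "0 0 0 0.032 -0.009 0 0.06" --pt "0 0 0 0.032 -0.009 0 0.06"

```text
t: 7.78
eef_pos: [509.1, -38.5, 408.5]
tcp_rot: [3.141, 0.0, 1.571]
ft_force: [-0.0, 0.2, 0.2]
opening: 0.632
```

Request:
apply_moves --pt "0 0 0 0.032 -0.009 0 0.06" --pt "0 0 0 0.032 -0.009 0 0.06" --pt "0 0 0 0.032 -0.009 0 0.06" --pt "0 0 0 0.015 -0.003 0 0.06" --pt "0 0 0 0 0 0 0.06"

```text
t: 8.2
eef_pos: [478.9, 73.6, 408.6]
tcp_rot: [3.141, -0.0, 1.574]
ft_force: [0.4, -0.4, -0.6]
opening: 0.633
```

Request:
apply_moves --pt "0 0 0 0 0 0.01 0.06" --pt "0 0 0 0 0 0.03 0.06" --pt "0 0 0 0 0 0.02 0.06" --pt "0 0 0 0 0 0 0.06" --pt "0 0 0 0 0 0 0.06"

```text
t: 8.62
eef_pos: [480.3, 70.6, 347.8]
tcp_rot: [-3.14, 0.0, 1.57]
ft_force: [-0.0, 0.2, -0.3]
opening: 0.626
```

```bash
python3 - <<'E'
from h import *
c=cam("wrist");save(c,"w4",(100,0,420,300),2);s=env.state();print(s["eef_pos"],s["ft_force"])
hsv=cv2.cvtColor(c["color"],cv2.COLOR_RGB2HSV);m=((hsv[...,1]>120)&((hsv[...,0]>170)|(hsv[...,0]<4))&(hsv[...,2]>80)).astype('uint8')
n,l,st,ce=cv2.connectedComponentsWithStats(m)
for i in range(1,n):
    x,y,w,h,a=st[i]
    if a>100: print(st[i],hit(c,(x+w/2,y+h),142),hit(c,(x,y+h-w/2),142),hit(c,(x+w,y+h-w/2),142))
d=cam("side");save(d,"s4",(180,0,380,300),2.6)
E
```

```text
[480.3596732   70.65649854 348.58945087] [-0.55845625 -0.30583882  0.52037185]
[ 238  205   42   46 1503] [481.   56.8 142. ] [465.7  73.7 142. ] [496.2  73.7 142. ]
```

View pics/w4.png

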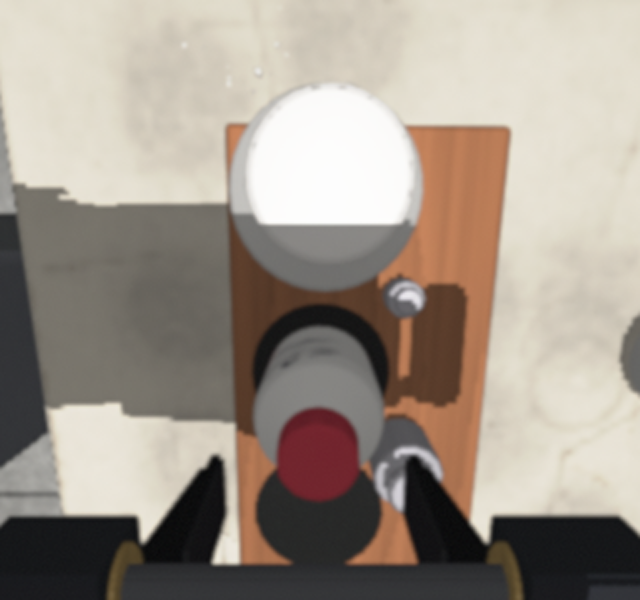

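Request:
apply_moves --pt "0 0 0 0.002 0.0005 0.02 0.06" --pt "0 0 0 0 0 0.02 0.06" --pt "0 0 0 0 0 0.001 0.06" --pt "0 0 0 0 0 0 0.03" --pt "0 0 0 0 0 0 0.02"

```text
t: 9.13
eef_pos: [480.7, 73.1, 308.1]
tcp_rot: [3.14, 0.0, 1.571]
ft_force: [0.9, -0.6, -0.3]
opening: 0.546
```

Request:
apply_moves --pt "0 0 0 0 0 0 0.02" --pt "0 0 0 0 0 0 0.02" --pt "0 0 0 0 0 0 0.02" --pt "0 0 0 0 0 0 0.02" --pt "0 0 0 0 0 0 0.02"

```text
t: 9.55
eef_pos: [480.6, 73.2, 307.4]
tcp_rot: [3.14, 0.0, 1.571]
ft_force: [1.1, -0.3, 6.9]
opening: 0.333
```

Request:
apply_moves --pt "0 0 0 0 0 -0.01 0.02" --pt "0 0 0 0 0 -0.02 0.02" --pt "0 0 0 0 0 -0.03 0.02" --pt "0 0 0 0 0 -0.02 0.02" --pt "0 0 0 0 0 -0.01 0.02"

```text
t: 9.97
eef_pos: [480.3, 73.2, 399.1]
tcp_rot: [3.139, 0.0, 1.571]
ft_force: [-0.6, 0.2, -2.4]
opening: 0.328
```

Request:
apply_moves --pt "0 0 0 -0.015 -0.003 0 0.02" --pt "0 0 0 -0.028 -0.003 0 0.02" --pt "0 0 0 -0.03 -0.003 0 0.02" --pt "0 0 0 -0.03 -0.003 0 0.02" --pt "0 0 0 -0.03 -0.003 0 0.02"

```text
t: 10.38
eef_pos: [464.8, -60.9, 396.7]
tcp_rot: [-3.141, -0.0, 1.572]
ft_force: [1.3, -0.6, -2.7]
opening: 0.334
```

Request:
apply_moves --pt "0 0 0 -0.03 -0.003 0 0.02" --pt "0 0 0 -0.03 -0.003 0 0.02" --pt "0 0 0 -0.03 -0.003 0 0.02" --pt "0 0 0 -0.03 -0.003 0 0.02" --pt "0 0 0 -0.025 -0.003 0 0.02"

```text
t: 10.8
eef_pos: [449.9, -206.6, 396.6]
tcp_rot: [-3.141, -0.0, 1.57]
ft_force: [1.1, -0.6, -3.0]
opening: 0.333
```

Request:
apply_moves --pt "0 0 0 -0.015 -0.001 0 0.02" --pt "0 0 0 0 0 0 0.02" --pt "0 0 0 0 0 0.015 0.02" --pt "0 0 0 0 0 0.025 0.02" --pt "0 0 0 0 0 0.025 0.02"

```text
t: 11.22
eef_pos: [449.2, -219.2, 331.4]
tcp_rot: [3.14, 0.001, 1.571]
ft_force: [0.5, 0.1, -2.0]
opening: 0.334
```

Request:
apply_moves --pt "0 0 0 0 0 0.018 0.02" --pt "0 0 0 0 0 0.01 0.02" --pt "0 0 0 0 0 0.003 0.02" --pt "0 0 0 0 0 0 0.02" --pt "0 0 0 0 0 0 0.02"

```text
t: 11.63
eef_pos: [449.7, -219.7, 301.5]
tcp_rot: [3.141, 0.001, 1.571]
ft_force: [0.4, 0.1, -2.1]
opening: 0.332
```

Request:
apply_moves --pt "0 0 0 0 0 0.001 0.02" --pt "0 0 0 0 0 0.001 0.02" --pt "0 0 0 0 0 0.001 0.02" --pt "0 0 0 0 0 0 0.02" --pt "0 0 0 0 0 0 0.02"

```text
t: 12.05
eef_pos: [449.5, -219.9, 298.4]
tcp_rot: [3.14, 0.001, 1.571]
ft_force: [-0.1, 0.8, 6.3]
opening: 0.332
```

Request:
apply_moves --pt "0 0 0 0 0 0 0.06" --pt "0 0 0 0 0 0 0.06" --pt "0 0 0 0 0 0 0.06" --pt "0 0 0 0 0 0 0.06" --pt "0 0 0 0 0 0 0.06"

```text
t: 12.47
eef_pos: [449.4, -219.8, 297.7]
tcp_rot: [-3.141, 0.0, 1.571]
ft_force: [-1.0, -0.4, 0.3]
opening: 0.608
```

Request:
apply_moves --pt "0 0 0 0 0 -0.01 0.06" --pt "0 0 0 0 0 -0.02 0.06" --pt "0 0 0 0 0 -0.035 0.06" --pt "0 0 0 0 0 -0.035 0.06" --pt "0 0 0 0.02 0.007 0 0.06"

```text
t: 12.88
eef_pos: [456.5, -201.5, 404.0]
tcp_rot: [3.134, 0.005, 1.569]
ft_force: [-0.2, 0.6, -0.1]
opening: 0.625
```

Request:
apply_moves --pt "0 0 0 0.032 0.01 0 0.06" --pt "0 0 0 0.032 0.01 0 0.06" --pt "0 0 0 0.032 0.01 0 0.06" --pt "0 0 0 0.032 0.01 0 0.06" --pt "0 0 0 0.032 0.01 0 0.06"

```text
t: 13.3
eef_pos: [506.4, -38.2, 398.6]
tcp_rot: [3.141, 0.0, 1.571]
ft_force: [1.2, -0.9, 0.0]
opening: 0.633
```

Request:
apply_moves --pt "0 0 0 0.032 0.01 0 0.06" --pt "0 0 0 0.027 0.01 0 0.06" --pt "0 0 0 0.01 0.002 0.03 0.06" --pt "0 0 0 0 0 0.03 0.06" --pt "0 0 0 0 0 0.02 0.06"

```text
t: 13.72
eef_pos: [528.0, 30.2, 316.5]
tcp_rot: [-3.141, 0.0, 1.573]
ft_force: [-0.2, -0.2, -0.1]
opening: 0.631
```

Request:
apply_moves --pt "0 0 0 0 0 0.02 0.06" --pt "0 0 0 0 0 0 0.06" --pt "0 0 0 0 0 0 0.06"

```text
t: 13.97
eef_pos: [528.5, 29.2, 297.9]
tcp_rot: [-3.14, -0.0, 1.571]
ft_force: [-0.5, 0.2, -1.0]
opening: 0.63
```

```bash
python3 - <<'E'
from h import *
import pickle
c=cam("wrist");save(c,"w5",(100,60,420,300),2);s=env.state();print(s["eef_pos"],s["ft_force"])
pickle.dump(c,open("w5.pkl","wb"))
d=cam("side");save(d,"s5",(180,60,380,260),3)
P=s["eef_pos"]
print("if centred (crop px): top c, l, r, near; body base near",((proj(c,[[P[0],P[1],73],[P[0]-13.5,P[1],73],[P[0]+13.5,P[1],73],[P[0],P[1]-13.5,73]])-[100,60])*2).round())
E
```

```text
[528.63722304  29.11066095 298.7511986 ] [ 0.5423382  -0.0385457   0.51398968]
if centred (crop px): top c, l, r, near; body base near [[316. 328.]
 [282. 328.]
 [350. 328.]
 [316. 359.]]
```

View pics/w5.png

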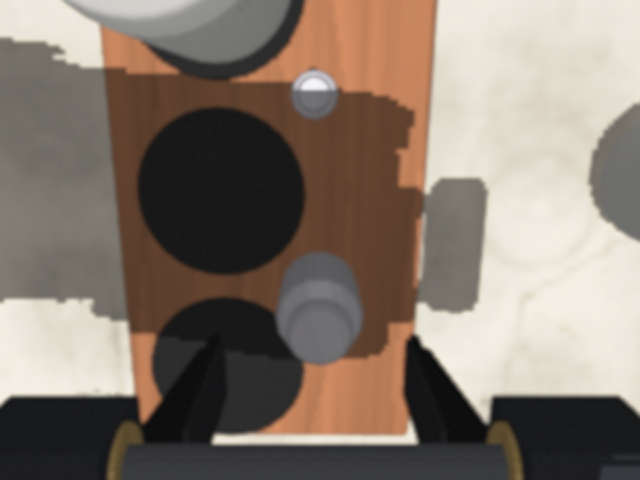

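View pics/s5.png

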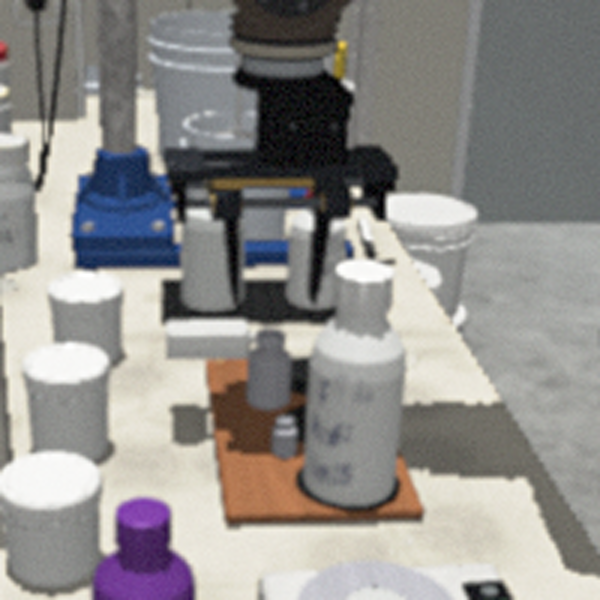

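Request:
apply_moves --pt "0 0 0 -0.001 0.0015 0.02 0.06" --pt "0 0 0 0 0 0.03 0.06" --pt "0 0 0 0 0 0.025 0.06" --pt "0 0 0 0 0 0.012 0.06" --pt "0 0 0 0 0 0.003 0.06"

```text
t: 14.48
eef_pos: [530.0, 28.0, 207.1]
tcp_rot: [-3.141, 0.0, 1.571]
ft_force: [-0.5, -1.3, 0.1]
opening: 0.634
```

Request:
apply_moves --pt "0 0 0 0 0 0 0.03" --pt "0 0 0 0 0 0 0.03" --pt "0 0 0 0 0 0 0.03" --pt "0 0 0 0 0 0 0.02" --pt "0 0 0 0 0 0 0.02"

```text
t: 14.9
eef_pos: [530.0, 28.2, 208.9]
tcp_rot: [3.14, 0.0, 1.571]
ft_force: [-0.8, -0.5, 7.7]
opening: 0.392
```

Request:
apply_moves --pt "0 0 0 0 0 -0.01 0.02" --pt "0 0 0 0 0 -0.03 0.02" --pt "0 0 0 0 0 -0.04 0.02" --pt "0 0 0 0 0 -0.04 0.02" --pt "0 0 0 0 0 -0.04 0.02"

```text
t: 15.32
eef_pos: [529.2, 28.3, 370.0]
tcp_rot: [-3.141, 0.0, 1.571]
ft_force: [1.3, -0.4, -5.0]
opening: 0.393
```

Request:
apply_moves --pt "0 0 0 0 0 -0.03 0.02" --pt "0 0 0 0 0 -0.012 0.02" --pt "0 0 0 0.015 -0.002 0 0.02" --pt "0 0 0 0.03 -0.003 0 0.02" --pt "0 0 0 0.03 -0.003 0 0.02"

```text
t: 15.73
eef_pos: [521.1, 103.4, 410.7]
tcp_rot: [3.141, 0.0, 1.569]
ft_force: [1.2, 0.7, -4.9]
opening: 0.392
```

Request:
apply_moves --pt "0 0 0 0.03 -0.003 0 0.02" --pt "0 0 0 0.03 -0.003 0 0.02" --pt "0 0 0 0.03 -0.003 0 0.02" --pt "0 0 0 0.03 -0.003 0 0.02" --pt "0 0 0 0.03 -0.003 0 0.02"

```text
t: 16.15
eef_pos: [506.0, 254.5, 410.3]
tcp_rot: [-3.141, 0.0, 1.571]
ft_force: [0.7, -0.3, -4.9]
opening: 0.393
```

Request:
apply_moves --pt "0 0 0 0.025 -0.002 0 0.02" --pt "0 0 0 0.012 0 0 0.02" --pt "0 0 0 0 0 0 0.02" --pt "0 0 0 0 0 0 0.02"

```text
t: 16.48
eef_pos: [504.5, 290.2, 409.8]
tcp_rot: [-3.141, 0.001, 1.572]
ft_force: [-0.2, -0.1, -4.6]
opening: 0.39
```

```bash
python3 - <<'E'
from h import *
import pickle
c=cam("wrist");save(c,"w6",(60,0,460,300),2);s=env.state();print(s["eef_pos"],s["ft_force"],s["opening"])
pickle.dump(c,open("w6.pkl","wb"))
E
```

```text
[504.67835948 289.53887908 409.78889845] [ 0.10118261 -0.61986113 -4.85677342] 0.393843345999687
```

View pics/w6.png

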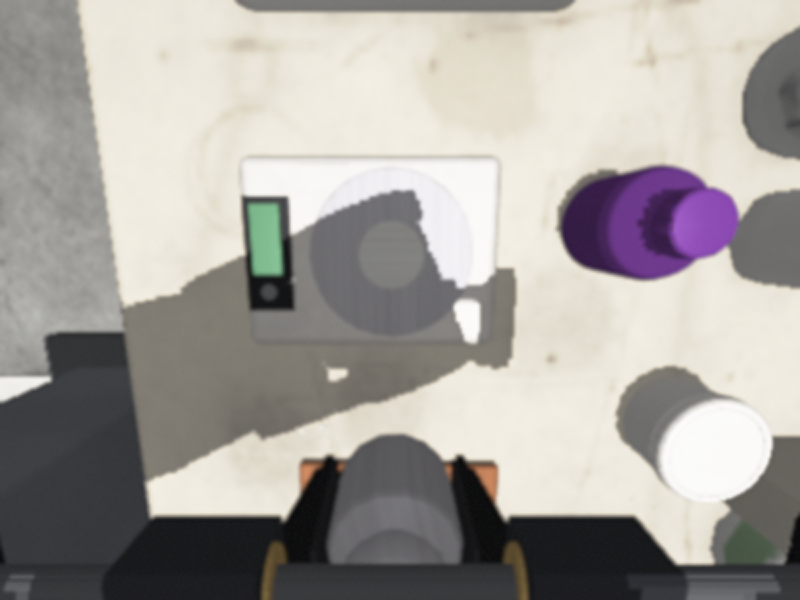

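```bash
python3 - <<'E'
from h import *
import pickle
c=pickle.load(open("w6.pkl","rb"))
for u,v in [(391.5,253),(310,252),(473,252),(391,167),(391,337)]: print(hit(c,(60+u/2,v/2),42))
E
```

```text
[502.1 359.4  42. ]
[452.6 359.9  42. ]
[551.6 360.   42. ]
[501.8 407.7  42. ]
[501.8 307.8  42. ]
```

Request:
apply_moves --pt "0 0 0 0.015 -0.001 0 0.02" --pt "0 0 0 0.025 -0.0015 0 0.02" --pt "0 0 0 0.02 0 0.01 0.02" --pt "0 0 0 0.009 0 0.02 0.02" --pt "0 0 0 0 0 0.03 0.02"

```text
t: 16.95
eef_pos: [502.6, 360.4, 351.2]
tcp_rot: [3.137, -0.003, 1.571]
ft_force: [0.6, -0.2, -5.0]
opening: 0.392
```

Request:
apply_moves --pt "0 0 0 0 0 0.035 0.02" --pt "0 0 0 0 0 0.035 0.02" --pt "0 0 0 0 0 0.02 0.02" --pt "0 0 0 0 0 0.012 0.02" --pt "0 0 0 0 0 0.004 0.02"

```text
t: 17.37
eef_pos: [502.5, 358.6, 242.0]
tcp_rot: [-3.139, 0.001, 1.57]
ft_force: [0.2, -0.4, -4.0]
opening: 0.397
```

Request:
apply_moves --pt "0 0 0 0 0 0.002 0.02" --pt "0 0 0 0 0 0 0.02" --pt "0 0 0 0 0 0 0.02"

```text
t: 17.62
eef_pos: [502.7, 359.2, 243.1]
tcp_rot: [3.14, -0.001, 1.571]
ft_force: [0.0, -0.4, -4.7]
opening: 0.391
```

Not in contact yet; lower gently.

Request:
apply_moves --pt "0 0 0 0 0 0.002 0.02" --pt "0 0 0 0 0 0.001 0.02" --pt "0 0 0 0 0 0 0.02" --pt "0 0 0 0 0 0 0.02"

```text
t: 17.95
eef_pos: [502.3, 359.2, 239.0]
tcp_rot: [3.141, -0.0, 1.571]
ft_force: [0.4, 0.4, -3.2]
opening: 0.389
```

Request:
apply_moves --pt "0 0 0 0 0 0.001 0.02" --pt "0 0 0 0 0 0 0.02" --pt "0 0 0 0 0 0 0.02"

```text
t: 18.2
eef_pos: [502.2, 359.2, 238.9]
tcp_rot: [3.141, -0.0, 1.571]
ft_force: [-3.8, -1.7, 8.4]
opening: 0.395
```

Request:
apply_moves --pt "0 0 0 0 0 0 0.06" --pt "0 0 0 0 0 0 0.06" --pt "0 0 0 0 0 0 0.06" --pt "0 0 0 0 0 0 0.06" --pt "0 0 0 0 0 0 0.06"

```text
t: 18.62
eef_pos: [502.4, 359.2, 237.7]
tcp_rot: [3.141, 0.0, 1.571]
ft_force: [-0.2, 0.5, -0.1]
opening: 0.621
```

Request:
apply_moves --pt "0 0 0 0 0 -0.01 0.06" --pt "0 0 0 0 0 -0.03 0.06" --pt "0 0 0 0 0 -0.04 0.06" --pt "0 0 0 0 0 -0.04 0.06" --pt "0 0 0 0 0 -0.04 0.06"

```text
t: 19.03
eef_pos: [502.0, 359.0, 400.2]
tcp_rot: [-3.142, 0.0, 1.571]
ft_force: [-0.3, 0.7, 0.3]
opening: 0.628
```

Request:
apply_moves --pt "0 0 0 -0.03 0 -0.01 0.06" --pt "0 0 0 -0.03 0 0 0.06" --pt "0 0 0 -0.01 0 0 0.06" --pt "0 0 0 0 0 0 0.06" --pt "0 0 0 0 0 0 0.06"

```text
t: 19.45
eef_pos: [502.4, 289.1, 408.1]
tcp_rot: [3.141, -0.0, 1.57]
ft_force: [0.1, 0.7, -1.2]
opening: 0.634
```

```bash
python3 - <<'E'
from h import *
c=cam("wrist");save(c,"w7",(140,40,380,220),3);s=env.state();print(s["eef_pos"],s["ft_force"],s["opening"])
print(((proj(c,[[502,359,106],[502,359,42],[452,359,42],[552,359,42],[502,409,42],[502,309,42]])-[140,40])*3).round())
E
```

```text
[502.43881409 289.64044138 407.75370539] [ 0.42283581  0.07350612 -0.17320431] 0.6349019180345387
[[351. 266.]
 [351. 259.]
 [227. 259.]
 [475. 258.]
 [351. 124.]
 [351. 382.]]
```

View pics/w7.png

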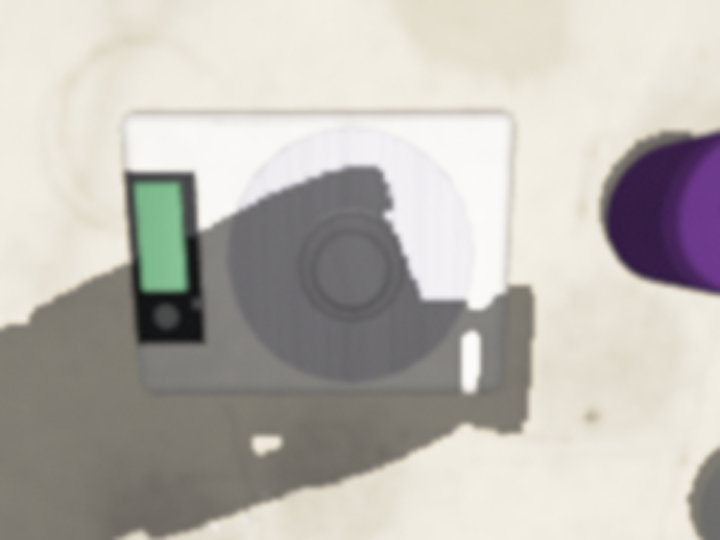

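Request:
apply_moves --pt "0 0 0 -0.02 0 0 0.06" --pt "0 0 0 -0.036 -0.004 0 0.06" --pt "0 0 0 -0.036 -0.004 0 0.06" --pt "0 0 0 -0.036 -0.004 0 0.06" --pt "0 0 0 -0.036 -0.004 0 0.06"

```text
t: 19.92
eef_pos: [486.2, 124.9, 407.3]
tcp_rot: [-3.141, 0.0, 1.573]
ft_force: [1.9, -0.2, -0.5]
opening: 0.63
```

Request:
apply_moves --pt "0 0 0 -0.036 -0.004 0 0.06" --pt "0 0 0 -0.036 -0.004 0 0.06" --pt "0 0 0 -0.036 -0.004 0 0.06" --pt "0 0 0 -0.036 -0.004 0 0.06" --pt "0 0 0 -0.036 -0.004 0 0.06"

```text
t: 20.33
eef_pos: [466.6, -55.7, 407.6]
tcp_rot: [-3.141, -0.0, 1.572]
ft_force: [0.5, 0.3, -0.8]
opening: 0.635
```

Request:
apply_moves --pt "0 0 0 -0.036 -0.004 0 0.06" --pt "0 0 0 -0.036 -0.004 0 0.06" --pt "0 0 0 -0.036 -0.004 0 0.06" --pt "0 0 0 -0.036 -0.004 0 0.06" --pt "0 0 0 -0.02 -0.001 0 0.06"

```text
t: 20.75
eef_pos: [449.7, -221.3, 407.4]
tcp_rot: [-3.141, 0.0, 1.57]
ft_force: [0.2, -0.2, -1.1]
opening: 0.633
```

Request:
apply_moves --pt "0 0 0 0 0 0 0.06" --pt "0 0 0 0 0 0 0.06" --pt "0 0 0 0 0 0 0.06"

```text
t: 21.0
eef_pos: [449.9, -217.9, 407.4]
tcp_rot: [-3.141, -0.001, 1.572]
ft_force: [-0.4, 0.2, -0.3]
opening: 0.629
```

Request:
apply_moves --pt "0 0 0 -0.002 0 0.03 0.06" --pt "0 0 0 0 0 0.035 0.06" --pt "0 0 0 0 0 0.03 0.06" --pt "0 0 0 0 0 0.011 0.06" --pt "0 0 0 0 0 0.0035 0.06"

```text
t: 21.42
eef_pos: [449.6, -219.2, 296.2]
tcp_rot: [-3.138, -0.002, 1.573]
ft_force: [-0.3, -0.0, 0.2]
opening: 0.633
```

Request:
apply_moves --pt "0 0 0 0 0 0 0.03" --pt "0 0 0 0 0 0 0.02" --pt "0 0 0 0 0 0 0.02" --pt "0 0 0 0 0 0 0.02" --pt "0 0 0 0 0 0 0.02"

```text
t: 21.83
eef_pos: [449.4, -220.8, 299.1]
tcp_rot: [3.14, 0.001, 1.571]
ft_force: [0.6, -0.7, 0.8]
opening: 0.338
```

Request:
apply_moves --pt "0 0 0 0 0 0 0.02" --pt "0 0 0 0 0 0 0.02"

```text
t: 22.0
eef_pos: [449.5, -220.9, 299.1]
tcp_rot: [3.14, 0.001, 1.571]
ft_force: [0.7, 1.4, 7.3]
opening: 0.337
```

Request:
apply_moves --pt "0 0 0 0 0 -0.01 0.02" --pt "0 0 0 0 0 -0.02 0.02" --pt "0 0 0 0 0 -0.03 0.02" --pt "0 0 0 0 0 -0.02 0.02" --pt "0 0 0 0 0 -0.01 0.02"

```text
t: 22.42
eef_pos: [449.3, -220.8, 391.1]
tcp_rot: [3.139, 0.002, 1.571]
ft_force: [0.6, -0.3, -1.2]
opening: 0.333
```

Request:
apply_moves --pt "0 0 0 0.015 0.003 0 0.02" --pt "0 0 0 0.028 0.003 0 0.02" --pt "0 0 0 0.03 0.003 0 0.02" --pt "0 0 0 0.03 0.003 0 0.02" --pt "0 0 0 0.03 0.003 0 0.02"

```text
t: 22.83
eef_pos: [464.0, -86.6, 388.0]
tcp_rot: [-3.141, -0.0, 1.57]
ft_force: [1.2, -0.2, -2.6]
opening: 0.334
```

Request:
apply_moves --pt "0 0 0 0.03 0.003 0 0.02" --pt "0 0 0 0.03 0.003 0 0.02" --pt "0 0 0 0.03 0.003 0 0.02" --pt "0 0 0 0.03 0.003 0 0.02" --pt "0 0 0 0.025 0.003 0 0.02"

```text
t: 23.25
eef_pos: [479.0, 59.0, 388.0]
tcp_rot: [-3.141, -0.0, 1.571]
ft_force: [0.1, 0.0, -1.9]
opening: 0.333
```

Request:
apply_moves --pt "0 0 0 0.015 0.001 0 0.02" --pt "0 0 0 0 0 0 0.02" --pt "0 0 0 0 0 0.015 0.02" --pt "0 0 0 0 0 0.025 0.02" --pt "0 0 0 0 0 0.02 0.02"

```text
t: 23.67
eef_pos: [479.9, 71.7, 327.3]
tcp_rot: [3.142, 0.0, 1.571]
ft_force: [0.3, 0.8, -2.0]
opening: 0.333
```

Request:
apply_moves --pt "0 0 0 0 0 0.007 0.02" --pt "0 0 0 0 0 0 0.02" --pt "0 0 0 0 0 0 0.02" --pt "0 0 0 0 0 0 0.02"

```text
t: 24.0
eef_pos: [480.6, 71.9, 322.2]
tcp_rot: [3.14, 0.0, 1.571]
ft_force: [0.6, -0.0, -2.1]
opening: 0.33
```

Request:
apply_moves --pt "0 0 0 0 0 0.007 0.02" --pt "0 0 0 0 0 0.004 0.02" --pt "0 0 0 0 0 0.002 0.02" --pt "0 0 0 0 0 0 0.02" --pt "0 0 0 0 0 0 0.02"

```text
t: 24.42
eef_pos: [480.4, 72.2, 308.2]
tcp_rot: [3.142, 0.0, 1.571]
ft_force: [1.4, 0.3, -2.5]
opening: 0.332
```

Request:
apply_moves --pt "0 0 0 0 0 0.001 0.02" --pt "0 0 0 0 0 0 0.02" --pt "0 0 0 0 0 0 0.02"

```text
t: 24.67
eef_pos: [480.3, 72.2, 308.1]
tcp_rot: [3.141, 0.0, 1.571]
ft_force: [-3.0, 0.6, 11.6]
opening: 0.33
```

Request:
apply_moves --pt "0 0 0 0 0 0 0.06" --pt "0 0 0 0 0 0 0.06" --pt "0 0 0 0 0 0 0.06" --pt "0 0 0 0 0 0 0.06" --pt "0 0 0 0 0 0 0.06"

```text
t: 25.08
eef_pos: [480.4, 72.2, 307.1]
tcp_rot: [-3.142, 0.0, 1.571]
ft_force: [0.6, -0.3, -0.2]
opening: 0.609
```

Request:
apply_moves --pt "0 0 0 0 0 -0.01 0.06" --pt "0 0 0 0 0 -0.02 0.06" --pt "0 0 0 0 0 -0.035 0.06" --pt "0 0 0 0 0 -0.035 0.06" --pt "0 0 0 -0.02 0.007 0 0.06"

```text
t: 25.5
eef_pos: [487.2, 53.7, 412.8]
tcp_rot: [3.134, -0.0, 1.573]
ft_force: [0.4, -0.6, -0.1]
opening: 0.628
```

Request:
apply_moves --pt "0 0 0 -0.032 0.009 0 0.06" --pt "0 0 0 -0.032 0.009 0 0.06" --pt "0 0 0 -0.032 0.009 0 0.06" --pt "0 0 0 -0.032 0.009 0 0.06" --pt "0 0 0 -0.032 0.009 0 0.06"

```text
t: 25.92
eef_pos: [532.5, -109.4, 407.2]
tcp_rot: [-3.142, 0.0, 1.571]
ft_force: [0.6, 0.4, 0.3]
opening: 0.627
```

Request:
apply_moves --pt "0 0 0 -0.032 0.009 0 0.06" --pt "0 0 0 -0.032 0.009 0 0.06" --pt "0 0 0 -0.032 0.007 0 0.06" --pt "0 0 0 -0.016 0.003 0 0.06" --pt "0 0 0 0 0 0 0.06"

```text
t: 26.33
eef_pos: [560.6, -222.6, 406.6]
tcp_rot: [-3.141, 0.0, 1.568]
ft_force: [-0.3, 0.2, -0.4]
opening: 0.63
```

Request:
apply_moves --pt "0 0 0 0 0 0 0.06" --pt "0 0 0 0 0 0.02 0.06" --pt "0 0 0 0 0 0.02 0.06" --pt "0 0 0 0 0 0 0.06" --pt "0 0 0 0 0 0 0.06"

```text
t: 26.75
eef_pos: [560.4, -218.5, 367.1]
tcp_rot: [-3.14, -0.001, 1.572]
ft_force: [0.0, 0.2, 0.4]
opening: 0.631
```

Request:
apply_moves --pt "0 0 0 -0.001 0 0.02 0.06" --pt "0 0 0 0 0 0.02 0.06" --pt "0 0 0 0 0 0.008 0.06" --pt "0 0 0 0 0 0 0.06" --pt "0 0 0 0 0 0 0.03"

```text
t: 27.17
eef_pos: [560.7, -220.5, 320.2]
tcp_rot: [3.141, 0.0, 1.571]
ft_force: [0.9, -0.1, 0.1]
opening: 0.601
```

Request:
apply_moves --pt "0 0 0 0 0 0 0.02" --pt "0 0 0 0 0 0 0.02" --pt "0 0 0 0 0 0 0.02" --pt "0 0 0 0 0 0 0.02" --pt "0 0 0 0 0 0 0.02"

```text
t: 27.58
eef_pos: [560.5, -220.9, 320.0]
tcp_rot: [3.14, 0.001, 1.571]
ft_force: [0.1, -0.1, 5.4]
opening: 0.362
```

Request:
apply_moves --pt "0 0 0 0 0 0 0.02" --pt "0 0 0 0 0 0 0.02"

```text
t: 27.75
eef_pos: [560.5, -220.9, 320.0]
tcp_rot: [3.14, 0.001, 1.571]
ft_force: [0.2, 0.9, 6.4]
opening: 0.361
```

Request:
apply_moves --pt "0 0 0 0 0 -0.01 0.02" --pt "0 0 0 0 0 -0.02 0.02" --pt "0 0 0 0 0 -0.025 0.02" --pt "0 0 0 0 0 -0.02 0.02" --pt "0 0 0 0 0 -0.01 0.02"

```text
t: 28.17
eef_pos: [560.3, -220.8, 406.9]
tcp_rot: [3.139, 0.001, 1.571]
ft_force: [-0.4, -1.0, -3.5]
opening: 0.361
```

Request:
apply_moves --pt "0 0 0 0.015 -0.006 0 0.02" --pt "0 0 0 0.025 -0.01 0 0.02" --pt "0 0 0 0.027 -0.01 0 0.02" --pt "0 0 0 0.027 -0.01 0 0.02" --pt "0 0 0 0.027 -0.01 0 0.02"

```text
t: 28.58
eef_pos: [513.5, -98.8, 403.8]
tcp_rot: [-3.14, -0.0, 1.57]
ft_force: [1.0, 0.0, -3.4]
opening: 0.358
```

Request:
apply_moves --pt "0 0 0 0.027 -0.01 0 0.02" --pt "0 0 0 0.027 -0.01 0 0.02" --pt "0 0 0 0.02 -0.01 0 0.02" --pt "0 0 0 0.008 -0.004 0 0.02" --pt "0 0 0 0 0 0 0.02"

```text
t: 29.0
eef_pos: [479.6, -16.6, 404.2]
tcp_rot: [-3.141, -0.0, 1.573]
ft_force: [0.5, -0.1, -3.7]
opening: 0.36
```

Request:
apply_moves --pt "0 0 0 0 0 0.015 0.02" --pt "0 0 0 0 0 0.025 0.02" --pt "0 0 0 0 0 0.02 0.02" --pt "0 0 0 0 0 0.005 0.02" --pt "0 0 0 0 0 0 0.02"

```text
t: 29.42
eef_pos: [480.8, -18.7, 338.1]
tcp_rot: [-3.139, -0.0, 1.57]
ft_force: [-0.1, 0.4, -2.4]
opening: 0.363
```

Request:
apply_moves --pt "0 0 0 0 0 0 0.02" --pt "0 0 0 0 0 0 0.02" --pt "0 0 0 0 0 0 0.02"

```text
t: 29.67
eef_pos: [480.6, -18.1, 340.2]
tcp_rot: [3.14, 0.0, 1.571]
ft_force: [-0.6, -0.5, -3.8]
opening: 0.36
```

Request:
apply_moves --pt "0 0 0 0 0 0.005 0.02" --pt "0 0 0 0 0 0.003 0.02" --pt "0 0 0 0 0 0.001 0.02" --pt "0 0 0 0 0 0.001 0.02" --pt "0 0 0 0 0 0 0.02"

```text
t: 30.08
eef_pos: [480.4, -17.8, 329.1]
tcp_rot: [-3.141, 0.0, 1.571]
ft_force: [-0.1, -0.3, -3.4]
opening: 0.359
```

Request:
apply_moves --pt "0 0 0 0 0 0.001 0.02" --pt "0 0 0 0 0 0 0.02" --pt "0 0 0 0 0 0 0.02"

```text
t: 30.33
eef_pos: [480.4, -17.8, 328.9]
tcp_rot: [3.141, 0.0, 1.571]
ft_force: [-1.8, 0.6, 6.5]
opening: 0.356
```

Contact; release, rise and back off to the w2 viewpoint (484, −74, 480) for the check.

Request:
apply_moves --pt "0 0 0 0 0 0 0.06" --pt "0 0 0 0 0 0 0.06" --pt "0 0 0 0 0 0 0.06" --pt "0 0 0 0 0 0 0.06" --pt "0 0 0 0 0 0 0.06"

```text
t: 30.75
eef_pos: [480.4, -17.8, 328.2]
tcp_rot: [3.142, 0.0, 1.571]
ft_force: [-0.3, -0.5, 0.9]
opening: 0.616
```

Request:
apply_moves --pt "0 0 0 0 0 -0.01 0.06" --pt "0 0 0 0 0 -0.025 0.06" --pt "0 0 0 0 0 -0.035 0.06" --pt "0 0 0 0 0 -0.035 0.06" --pt "0 0 0 0 0 -0.035 0.06"

```text
t: 31.17
eef_pos: [480.1, -17.8, 469.8]
tcp_rot: [-3.141, -0.0, 1.571]
ft_force: [0.1, -0.2, 0.3]
opening: 0.631
```

Request:
apply_moves --pt "0 0 0 -0.028 0.002 -0.012 0.06" --pt "0 0 0 -0.028 0.002 0 0.06" --pt "0 0 0 0 0 0 0.06" --pt "0 0 0 0 0 0 0.06" --pt "0 0 0 0 0 0 0.06"

```text
t: 31.58
eef_pos: [484.2, -73.6, 479.9]
tcp_rot: [-3.141, -0.0, 1.57]
ft_force: [0.4, 0.6, -0.2]
opening: 0.628
```

```bash
python3 - <<'E'
from h import *
import pickle
c=cam("wrist");o=pickle.load(open("w2.pkl","rb"));s=env.state();print(s["eef_pos"],s["ft_force"],c["o"]-o["o"])
im=np.hstack([k["color"][0:225,150:330] for k in(o,c)])
cv2.imwrite("pics/w8.png",cv2.resize(cv2.cvtColor(im,cv2.COLOR_RGB2BGR),None,fx=2.2,fy=2.2))
for k in(o,c):
    hsv=cv2.cvtColor(k["color"],cv2.COLOR_RGB2HSV);m=((hsv[...,1]>120)&((hsv[...,0]>170)|(hsv[...,0]<4))&(hsv[...,2]>100)).astype('uint8');m[:,300:]=0
    x,y,w,h=cv2.boundingRect(m);print(hit(k,(x+w/2,y),142),hit(k,(x,y+h*.45),142))
d=cam("side");save(d,"s8",(120,60,400,310),2.6)
E
```

```text
[484.26987041 -73.31221648 479.83880442] [0.173089   0.2049981  0.55645659] [0.33413799 0.39055566 0.00604357]
[481.   85.3 142. ] [467.1  71.3 142. ]
[480.   85.9 142. ] [466.  72. 142.]
```

View pics/w8.png

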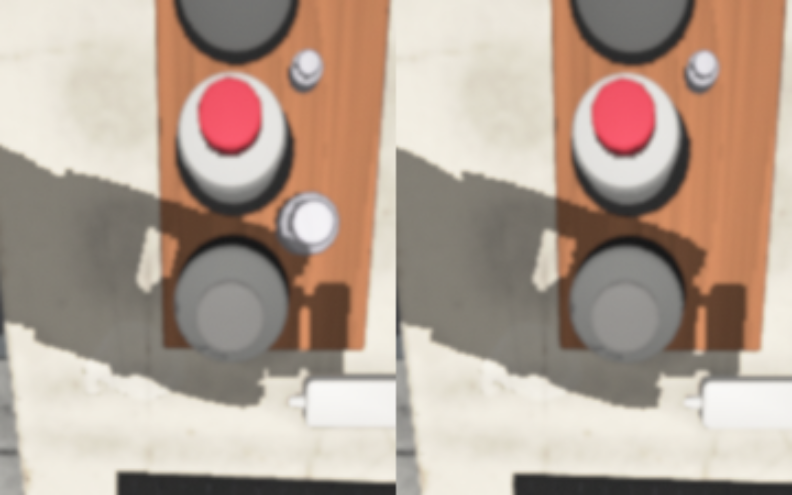

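View pics/s8.png

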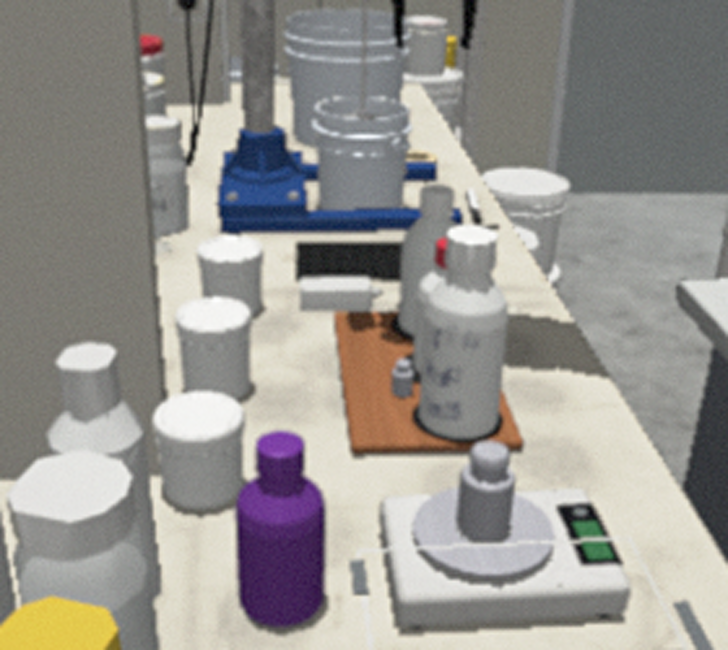

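Bottles match the earlier view within about 1 mm, and the weight stands upright on the pan. I'm handing in.

```bash
python3 -c "
from cell import env
print(env.job_done(),env.state()['t'])"
```

```text
the job is handed in; nothing more can be done
the job is handed in; nothing more can be done
```

The job is done and handed in, at about 32 s of robot time out of the 144 s allowed. I moved the middle bottle (right pad) and the short bottle (centre pad) to the black mat. I then set the large weight on the scale's pan and put both bottles back on their own pads.

- **Bottles:** in the last wrist picture, taken from the same viewpoint as the one before any move, the short bottle's cap is within about 1 mm of where it started. The middle bottle I compared by eye and by arm position; it looks unmoved and upright.
- **Large weight:** it stands upright, about 1 mm from the pan's centre in the picture taken after release.
- **Left alone:** the tall bottle, the small weight and the purple look-alike were not touched and still stand as before.
- **Forces:** the highest wrist reading I saw at the end of a move was about 12 N, when setting the short bottle back down.
- **Disagreements:** early estimates of the bottle and pan positions differed between cameras by up to about 30 mm, and the two wrist views differed by a few millimetres. I settled each with a closer wrist view before grasping or placing. No final check failed.

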